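# Latch the sprung slide of a bead-drilling jig and shut its bush plate

### The job

Set up the bead-drilling jig for the next hole. Push its red thumb pad all the way in with the fingertips until the brass pawl drops behind the stop pin, and let go, so that the slide springs back and latches against the pawl in its middle position; only then reach behind the open hinged bush plate and push it over towards the jig until it lies fully shut above the amber. Nothing may be gripped or lifted: do not touch the amber, keep it in its nest, and leave everything else on the table where it stands.

Things in the scene. Friction and masses are not known exactly. Their poses are not given: they have to be found in the camera images.
- jig_frame (a point): Origin of the drilling jig, a fixed fixture on a grey base plate 192 x 100 x 10 mm: at table height, on its centre line, 100 mm from the plate's near edge. Axes ('jig' axes below): x along the slide, the way it is pushed in (away from the robot, turned by up to 0.35 rad); y to the left, where the bush plate is hinged; z up. Rail tops are 27 mm high, the tallest fixed parts 57 mm.
- thumb_pad (a point): Middle of the outer face of the red thumb pad on the slide's near end, 96 mm from jig_frame along jig -x at the start, 35 mm above the table. The face is upright, looks along jig -x, is 40 mm wide (jig y) and reaches from 14 to 50 mm above the table; the pad is 10 mm thick. Fingertips 20 mm or more above the table clear the base plate.
- slide (a joint): Travel of the sprung slide in m: 0 = out (start), grows along jig +x, 0.038 = fully in at its hard stop. A hidden spring pushes it out with about 5 N at 0 and 8 N at 0.038 (1 N more while the pawl is lifted); let go, it returns damped, in about 0.1 s. The pawl drops past about 0.027; latched middle position about 0.026. Let go earlier, it springs back to 0.
- pawl (a joint): Angle of the brass pawl in rad: 0 = down (at rest, and when latched), up to about 0.2 while the stop pin passes under it; a light spring brings it down by itself. It hangs over the slide's far half between two aluminium cheeks at jig x = 26 mm and need not be touched.
- stop_pin (a point): Centre of the domed head of the steel stop pin (8 mm thick, top 38 mm above the surface) standing on the slide near its far end; once latched it rests against the far end face of the pawl.
- bush_plate (a joint): Angle of the hinged bush plate in rad: 0 = shut (level above the slide), 1.57 = upright, starts open at 1.7 to 1.92 (leaning back to the left, jig +y), hard stop at 1.95. The stiff hinge holds it open; pushed over to less than about 1.0 rad it falls shut by itself, slowly.
- plate_hinge (a point): Middle of the bush plate's hinge axis, 52 mm above the table, at jig x = -8, y = 45 mm; the axis runs along jig x. The aluminium plate is 48 mm wide along the hinge, 88 mm long from axis to free edge, 7 mm thick. Open, its outer side (top when shut) looks along jig +y: push there. Behind it stands a fixed glass bowl 71 mm high: keep fingertips 90 mm or more above the table there.
- plate_edge (a point): Middle of the free edge of the bush plate, 88 mm from the hinge axis; about 138 mm above the surface while the plate is open, 52 mm when shut.
- bush (a point): Lower mouth of the drill bush (16 mm steel ring) in the bush plate, 45 mm from the hinge axis; with the plate shut it stands about 47 mm above the surface, over the place where the nest is when the slide is latched.
- nest (a point): Middle of the floor of the amber's nest, 28 mm above the surface: a dark wooden frame on the slide, 24 x 38 mm inside, walls 9 mm high. Moves with the slide.
- amber_mid (a point): Centre (half-way up) of the dark brown amber lump, 20 x 33 x 17 mm, 14 g, lying loose in the nest, which it rides in; not to be touched.
- handpiece: Grey drill handpiece, 26 x 194 x 26 mm, lying left of the jig, near the robot; a bystander. Origin at the centre of its underside.
- vial_1: Corked glass vial, 19 mm across and 48 mm tall, at the left of the table; a bystander. Origin at the centre of its underside.
- vial_2: Second corked glass vial, 19 mm across and 48 mm tall, at the left of the table; a bystander. Origin at the centre of its underside.
- tweezers: Steel tweezers, 128 mm long, lying at the left; a bystander. Origin at the centre of its underside.
- pencil: Blue pencil, 140 mm long, lying near the front edge of the table; a bystander. Origin at the centre of its underside.
- brush: Dust brush with a wooden handle, 163 mm long, lying at the left; a bystander. Origin at the centre of its underside.
- needles: Cork stand with needles, 40 mm across and 46 mm tall, at the left edge; a bystander. Origin at the centre of its underside.
- wood_bowl: Dark wooden bowl, 91 mm across and 40 mm high, at the left; a bystander. Origin at the centre of its underside.

How it is judged:
By the outcome, as a careful person would: the job done as asked, in the order asked, and still so for the second after the job is handed in, with the robot touching nothing.
It also fails if it takes over 45 s, if anything falls off the work surface, if the arm or the gripper's body presses on something with over 40 N, if the wrist force passes 120 N, or if a joint passes its speed limit or range.

### The arm

A 6-joint arm with a two-finger parallel gripper is mounted at the origin on a cart in front of the work surface, level with it; the furniture and walls round the work are solid. World frame = base frame: x ahead of the robot, y to its left, z up, the work surface at z = 0. Lengths are in mm, angles in rad, forces in N, time in s.
With the tool pointing down it reaches from about 350 to 975 mm from the base axis. Payload 7.1 kg.
Tool frame: the origin (TCP) lies midway between the tips of the shut fingers; the grasp point (between the pads) lies 19 mm behind it (ctrl.pinch_z is the distance from the TCP to the grasp point, in mm); z points along the fingers, y is the direction in which the jaws open and shut (so a half turn about z gives the same grasp; the last joint's range is limited). The gripper opens to 88 mm and grips with 3 to 60 N. Pads are 20 mm wide; open, the fingers measure 115 mm over their backs; the gripper's body (75 mm by 178 mm) begins 61 mm behind the grasp point.
Start: joints at [-1.258, 0.423, 1.63, -0, 1.089, -0.019], TCP at [203.608, -590.888, 222.675] pointing down, gripper open.
Joint ranges: [-3, 3], [-0.9, 2.11], [0.09, 2.58], [-1.31, 4.45], [0.11, 2.69], [-2.54, 2.54]. Speed limits (rad/s): [2.39, 2.39, 3.01, 3.14, 3.14, 3.14].

### API

Orientations are given as a rotation vector (axis times angle).
In Python, from workcell import ctrl gives the robot as it stands.
- The arm moves only by the tool jog_arm, never from a script. Its arguments are lists of equal length, an entry for each row: "xyz": the shift along the world's x, y, z in mm, a list of three; "yaw": the turn about the world's z in degrees. A call has 1 to 20 rows; each row shifts and turns the pose as measured when the row begins; what a row does not reach is not made up. A row lasts 1/12 s, in which the tool goes at most 41.7 mm and 7.16 degrees, less where a joint would pass 70% of its speed; a pose out of reach is approached as far as the arm can. A call with a gripper value outside its range is refused whole. "gripper" is the closure, from 0 (fully open) to 1 (shut), set as the call begins (left out, the last holds). The fingers move at their own pace and stop on an object; the grip force is fixed at half the most. Time passes only in rows, so rows that do not move let the fingers close. It gives the time, the measured TCP pose, the force and the opening at its end, in the units of the state.
- ctrl.get_obs(): the state, without advancing time (a new reading comes with each control period).
- ctrl.get_image(name): name is "scene" or "top" or "wrist"; returns a dict with "img" (480x640x3 uint8, blue, green, red), "K" (3x3 intrinsics, pixels), "R" (3x3) and "t" (3): a world point X has camera coordinates R X + t. Camera axes: x right, y down, z forward; pixel columns grow to the right and rows downward; lengths in mm; the calibration is good to about 2 mm. A picture is of the moment at which its call begins. There is no depth.
- ctrl.close_job(): hands the job in, once; it reports no verdict.
Trained networks look in a picture, given as the dict that the camera call returned (one of the last four; its "shot" number tells which), for a name from the list of things; names that differ only in an ending like _2 or _b are one class to them, and where a whole thing is asked for, a point or a joint stands for the part that bears it (a point fixed in the world has none). Each returns a list of dicts, best first, with "confidence" (0 to 1); they miss things now and then, are a little off and sometimes report something else, mostly with a low value. They report only what shows in the picture. A call takes as long as a camera call.
- ctrl.find_in(picture, thing): "centre" ([column, row] as shares, 0 to 1, of the picture: columns of its width, rows of its height, amid what is visible of it).
- ctrl.regions_of(picture, thing): "region" (480x640 bool, what is visible of it) and "centre" ([column, row] as shares, 0 to 1, of the picture: columns of its width, rows of its height, amid what is visible of it).
- ctrl.pinpoint(picture, thing): "centre" ([column, row] as shares, 0 to 1, of the picture: columns of its width, rows of its height: a listed point, or the origin of a listed thing).
The state is a dict: "t": time; "qpos": joint angles; "qvel": joint speeds; "joint_torque": joint torques, N m; "ee_pos": TCP position; "orientation": TCP orientation; "ft_force": force on the tool from outside, world axes, zero at the start; "moment": the same for the moment, N m; "width": finger opening in mm.
Only numpy, scipy, OpenCV 4.12 (cv2) and the standard library are available. Lean on these libraries where they do the work, as an engineer would, in place of code of your own. Each camera call takes 0.05 s, during which the arm holds its last target.

## Working session

There is one attempt and no reset: what is moved stays moved. The work goes in short steps, Python scripts to look and compute and a tool call to move; the robot and the scene stay as the last step left them, time stands still between calls to the robot, and variables do not carry over. Pictures are saved under pics/ and viewed, and the job is handed in when it is done.

Besides the shell and the picture viewer there is one more tool, called after "Call:" as name(argument=value, ...), one argument or row to a line, values as JSON. jog_arm: Moves the arm, as the interface text tells. Its arguments: {"type":"object","properties":{"xyz":{"type":"array","items":{"type":"array","items":{"type":"number"}}},"yaw":{"type":"array","items":{"type":"number"}},"gripper":{"type":"number"}},"required":["xyz","yaw"]}

```bash
mkdir -p pics
cat > h.py <<'E'
from workcell import ctrl
import numpy as np, cv2
def shot(name,fn):
    p=ctrl.get_image(name); cv2.imwrite('pics/'+fn,p['img']); return p
def px(c): return np.array([c[0]*640,c[1]*480])
def ray(p,uv):
    R=np.array(p['R']);t=np.array(p['t']).ravel();K=np.array(p['K'])
    C=-R.T@t; d=R.T@np.linalg.solve(K,[uv[0],uv[1],1.]); return C,d/np.linalg.norm(d)
def atz(p,uv,z):
    C,d=ray(p,uv); return C+d*(z-C[2])/d[2]
def tri(l):
    A=np.zeros((3,3));b=np.zeros(3)
    for p,uv in l:
        C,d=ray(p,uv);M=np.eye(3)-np.outer(d,d);A+=M;b+=M@C
    X=np.linalg.solve(A,b); return X,[round(float(np.linalg.norm((np.eye(3)-np.outer(ray(p,uv)[1],ray(p,uv)[1]))@(X-ray(p,uv)[0]))),1) for p,uv in l]
def proj(p,X):
    c=np.array(p['R'])@X+np.array(p['t']).ravel(); q=np.array(p['K'])@c; return q[:2]/q[2]
E
python3 - <<'E'
from h import *
a=shot('scene','s0.png');b=shot('top','t0.png')
for n in ['jig_frame','thumb_pad','stop_pin','plate_hinge','plate_edge','bush','nest','amber_mid']:
    r=[]
    for nm,p in (('s',a),('t',b)):
        l=ctrl.pinpoint(p,n)
        if l: r.append((p,px(l[0]['centre']))); print(n,nm,r[-1][1].round(),round(l[0]['confidence'],2))
    if len(r)==2: X,e=tri(r); print('   ',X.round(1),e)
E
```

```text
jig_frame t [435. 241.] 0.88
thumb_pad t [452. 286.] 0.86
stop_pin s [396. 222.] 0.52
stop_pin t [432. 224.] 0.94
    [ 550.8 -222.    22.5] [1.0, 1.0]
plate_hinge s [333. 310.] 0.63
plate_hinge t [419. 251.] 0.53
    [ 542.5 -153.  -200.2] [98.7, 98.7]
plate_edge s [396. 202.] 0.65
plate_edge t [423. 248.] 0.61
    [ 496.8 -176.   122.9] [2.5, 2.5]
bush s [403. 213.] 0.66
bush t [424. 249.] 0.48
    [ 494.5 -191.1   89.9] [3.5, 3.5]
nest t [446. 255.] 0.61
amber_mid t [445. 255.] 0.63
```

View pics/s0.png

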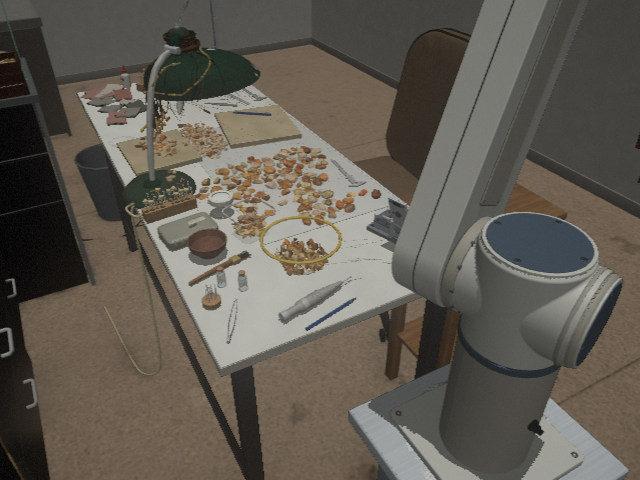

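View pics/t0.png

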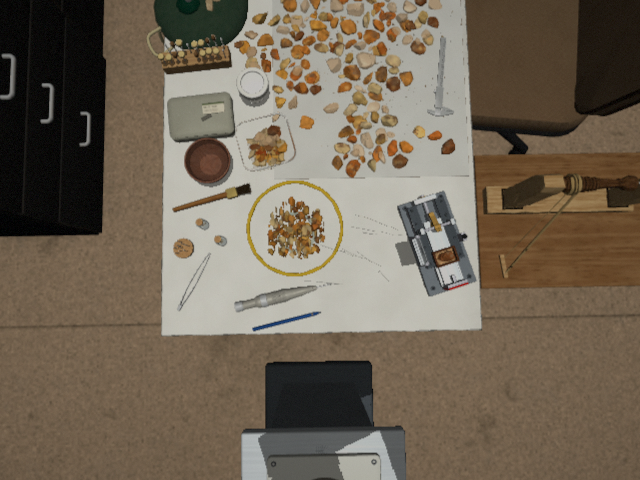

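The top view shows the jig at about (437,243), with its pad at (452,286) and the glass bowl ring at (295,228). In the scene view the arm hides the jig. I'll work out positions from the known heights.

Run:
```python
from h import *
b=shot('top','t1.png')
print(ctrl.get_obs()['ee_pos'],ctrl.get_obs()['orientation'])
P={}
for n,z in [('jig_frame',0),('thumb_pad',35),('stop_pin',38),('plate_hinge',52),('plate_edge',138),('nest',28),('amber_mid',37),('handpiece',0),('pencil',0)]:
    l=ctrl.pinpoint(b,n)
    if l: P[n]=atz(b,px(l[0]['centre']),z); print(n,px(l[0]['centre']).round(1),round(l[0]['confidence'],2),P[n].round(1))
d=P['stop_pin']-P['thumb_pad']; print('yaw pad->pin',np.arctan2(d[1],d[0]),np.hypot(*d[:2]))
d=P['jig_frame']-P['thumb_pad']; print('pad->jig',np.arctan2(d[1],d[0]),np.hypot(*d[:2]))
# bowl ring extents
for uv in [(247,228),(343,228),(295,181),(295,275)]: print(uv,atz(b,uv,71).round(0))
im=cv2.resize(b['img'][175:310,370:510],None,fx=5.5,fy=4.4*1.25/1.25 if 0 else 4.4)
im=cv2.resize(b['img'][175:310,370:510],None,fx=4.4,fy=4.4,interpolation=cv2.INTER_CUBIC);cv2.imwrite('pics/t1z.png',im)
print('edge of table',[atz(b,u,0).round(0) for u in [(481,328),(162,334)]])
```

```text
[ 203.60755984 -590.88323145  222.68620551] [-3.09844461e+00 -5.18834654e-01  1.65617905e-05]
jig_frame [436.4 239.5] 0.72 [ 520.6 -236.7    0. ]
thumb_pad [452.6 285.3] 0.76 [ 428.4 -254.4   35. ]
stop_pin [432.5 224.1] 0.85 [ 547.3 -220.    38. ]
plate_edge [420.4 251.9] 0.78 [ 487.4 -170.6  138. ]
nest [448.4 254.5] 0.94 [ 488.3 -251.1   28. ]
amber_mid [424.8 244.3] 0.61 [ 508.3 -203.8   37. ]
handpiece [285.8 295.5] 0.57 [414.1  68.6   0. ]
pencil [285.2 316.8] 0.7 [372.1  70.5   0. ]
yaw pad->pin 0.2813514429800045 123.76473737501202
pad->jig 0.18955565816198244 93.84161215758357
(247, 228) [542. 135.  71.]
(343, 228) [539. -44.  71.]
(295, 181) [630.  44.  71.]
(295, 275) [453.  47.  71.]
edge of table [array([ 343., -317.,    0.]), array([343., 315.,   0.])]
```

View pics/t1z.png

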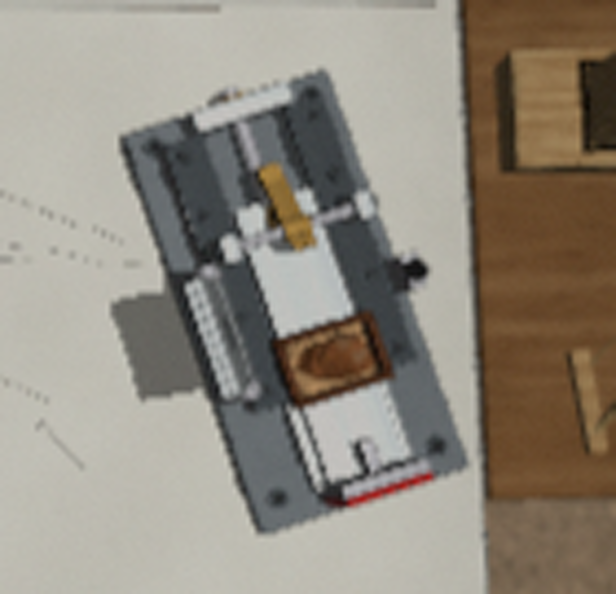

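Run:
```python
from h import *
b=shot('top','t2.png')
f=lambda u,v,z: atz(b,(370+u/4.4,175+v/4.4),z)
NL,NR,FL,FR=[f(*c,10)for c in [(260,532),(467,465),(122,136),(328,70)]]
print(*[x.round(1) for x in (NL,NR,FL,FR)])
for p,q in ((NL,FL),(NR,FR)):
    d=q-p;print(np.arctan2(d[1],d[0]),np.hypot(*d[:2]))
for p,q in ((NR,NL),(FR,FL)):
    d=q-p;print(np.arctan2(-d[0],d[1]),np.hypot(*d[:2]))
m=(NL+NR)/2; F=(FL+FR)/2;d=F-m;y=np.arctan2(d[1],d[0]);ex=np.array([np.cos(y),np.sin(y)]);ey=np.array([-ex[1],ex[0]])
O=m[:2]+100*ex*np.hypot(*d[:2])/192;print('yaw',y,'O',O)
print('pad',O-96*ex,f(390,490,50))
print('hinge',O-8*ex+45*ey, 'edge at1.8', O-8*ex+(45+20)*ey,'pinpoint edge in jig',)
e=np.array([487.4,-170.6])-O;print(e@ex,e@ey)
# plate outline in picture: top edge (185,285)-(222,398)?
for c in [(185,285),(222,398),(207,268),(243,395)]:
  for z in (52,138):
    e=f(*c,z)[:2]-O;print(c,z,round(e@ex,1),round(e@ey,1))
```

```text
[ 408.2 -214.6   10. ] [ 436.4 -309.    10. ] [ 589.  -159.2   10. ] [ 617.7 -254.7   10. ]
0.2976488029697172 189.04360229642663
0.2912733093219512 189.3320830645038
0.2899238624292332 98.51167591561223
0.29287169962152815 99.71695172206496
yaw 0.29445862573922316 O [ 516.5939837  -233.24861318]
pad [ 424.72588119 -261.10990785] [ 426.38267613 -261.13735112   50.        ]
hinge [ 495.87832662 -192.50721468] edge at1.8 [ 490.07389023 -173.36802666] pinpoint edge in jig
-9.755462656358732 68.42491042258544
(185, 285) 52 16.3 54.8
(185, 285) 138 14.4 75.2
(222, 398) 52 -34.8 55.7
(222, 398) 138 -31.7 76.0
(207, 268) 52 20.4 43.3
(207, 268) 138 18.0 64.9
(243, 395) 52 -36.4 46.6
(243, 395) 138 -33.1 67.9
```

Measured pose: the jig origin is at about (517,-233) and its yaw is 0.294. The base measures 189x99 mm against the nominal 192x100, and the pad and plate edge fit this pose. I'll move to just before the pad with the fingers shut and the jaws along jig x.

Call:
jog_arm(
  xyz=[
    [13, 21, 0],
    [13, 21, 0],
    [13, 21, 0],
    [13, 21, 0],
    [13, 21, 0],
    [13, 21, 0],
    [13, 21, 0],
    [13, 21, 0],
    [13, 21, 0],
    [13, 21, 0],
    [13, 21, 0],
    [13, 21, 0],
    [13, 21, 0],
    [13, 21, 0],
    [13, 21, 0],
    [0, 0, 0],
    [0, 0, 0],
  ],
  yaw=[6, 6, 6, 6, 6, 6, 6, 6, 6, 6, 6, 6, 6, 6, 4, 0, 0],
  gripper=1,
)

```text
t: 2.87
ee_pos: [405.0, -262.6, 224.4]
orientation: [1.769, 2.588, 0.005]
ft_force: [-0.3, -0.7, -0.3]
width: 0.6
```

Call:
jog_arm(
  xyz=[
    [-4, -7, -35],
    [-3, -5, -35],
    [0, 0, -35],
    [0, 0, -20],
    [0, 0, 0],
  ],
  yaw=[-2.2, -2.2, 0, 0, 0],
)

```text
t: 3.28
ee_pos: [399.4, -280.0, 98.9]
orientation: [1.874, 2.498, 0.003]
ft_force: [-0.8, -0.7, -0.0]
width: 0.7
```

Run:
```python
from h import *
for n in ('scene','top','wrist'):
    p=shot(n,n[0]+'3.png')
    for th in ('thumb_pad','plate_edge','plate_hinge','stop_pin'):
        l=ctrl.pinpoint(p,th)
        if l: print(n,th,px(l[0]['centre']).round(1),round(l[0]['confidence'],2))
    if n=='scene': cv2.imwrite('pics/s3z.png',cv2.resize(p['img'][170:280,340:480],None,fx=5,fy=5,interpolation=cv2.INTER_CUBIC))
    if n=='top': cv2.imwrite('pics/t3z.png',cv2.resize(p['img'][175:310,370:510],None,fx=4.4,fy=4.4,interpolation=cv2.INTER_CUBIC))
o=ctrl.get_obs();print(o['ee_pos'],o['orientation'],o['ft_force'],o['t'])
```

```text
scene plate_edge [396.8 203.5] 0.6
scene plate_hinge [401.2 226.5] 0.81
scene stop_pin [397.3 223.6] 0.41
top thumb_pad [456.  287.1] 0.92
top plate_edge [420.6 252.7] 0.68
top plate_hinge [421.7 251. ] 0.81
top stop_pin [434.1 222.8] 0.72
wrist thumb_pad [356.5 233.5] 0.88
wrist plate_hinge [506.8 166.7] 0.76
wrist stop_pin [541.6 228.8] 0.84
[ 401.88980419 -280.37641323  102.33108295] [1.86696319 2.49529835 0.00345228] [ 0.26659945  0.27505896 -0.27112004] 4.0333
```

View pics/s3.png

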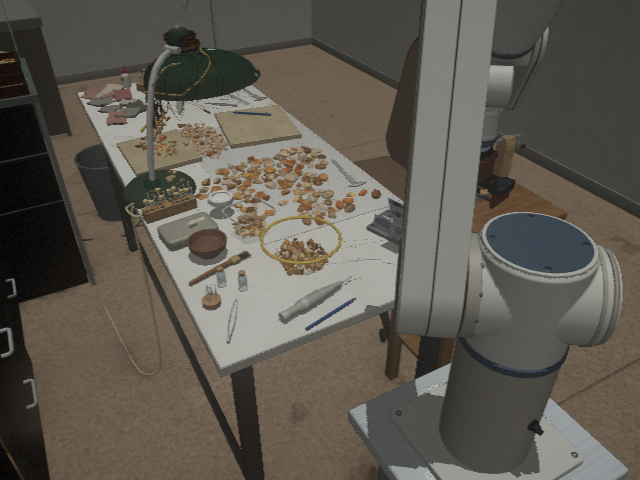

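View pics/w3.png

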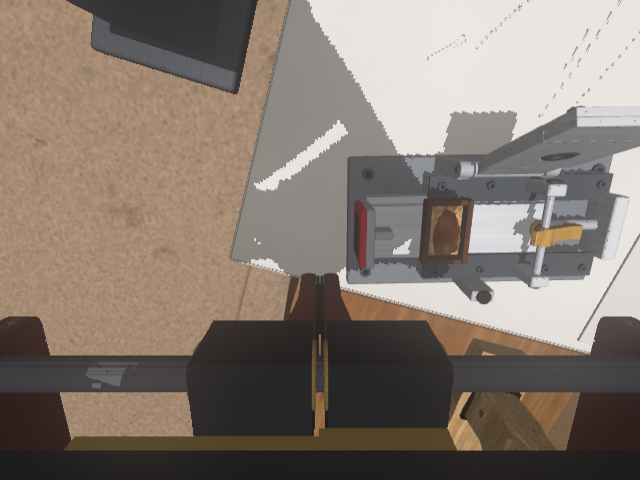

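The wrist view shows the jig square to the tool. The pad face is at about (356,233), the nest at (447,231), the pawl at (557,233), and the open plate is at upper right. I'll refine the positions from it.

Run:
```python
from h import *
p=ctrl.get_image('wrist')
o=ctrl.get_obs();T=np.array(o['ee_pos'])
pts={'NLcorner':(348,156,10),'NRcorner':(348,282,10),'FLcorner?':(613,158,10),'padL':(356,202,50),'padR':(356,266,50),'nestNL':(425,199,37),'nestNR':(421,263,37)}
W={k:atz(p,v[:2],v[2]) for k,v in pts.items()}
for k in W: print(k,W[k].round(1))
d=W['NLcorner']-W['NRcorner'];print('yaw',np.arctan2(-d[0],d[1]),np.hypot(*d[:2]))
d=W['padL']-W['padR'];print('yaw',np.arctan2(-d[0],d[1]),np.hypot(*d[:2]))
y=.294;ex=np.array([np.cos(y),np.sin(y)]);ey=np.array([-ex[1],ex[0]]);O=np.array([516.6,-233.2])
for k in W: e=W[k][:2]-O; print(k,round(e@ex,1),round(e@ey,1))
e=T[:2]-O;print('tcp jig',e@ex,e@ey, 'y heading',2*np.arctan2(o['orientation'][1],o['orientation'][0])-np.pi/2)
```

```text
NLcorner [ 405.9 -215.1   10. ]
NRcorner [ 435.8 -308.1   10. ]
FLcorner? [ 589.8 -162.6   10. ]
padL [ 414.7 -238.6   50. ]
padR [ 428.1 -279.3   50. ]
nestNL [ 460.2 -226.1   37. ]
nestNR [ 474.2 -269.1   37. ]
yaw 0.3110323101031618 97.64501570902338
yaw 0.31789626781356295 42.80616353868653
NLcorner -100.7 49.4
NRcorner -99.1 -48.2
FLcorner? 90.5 46.3
padL -99.1 24.3
padR -98.1 -18.5
nestNL -51.9 23.2
nestNR -51.0 -22.1
tcp jig -123.48878840029371 -11.919790781573063 y heading 0.2860873170680365
```

Call:
jog_arm(
  xyz=[
    [-1, 5, -25],
    [0, 0, -25],
    [0, 0, -18],
    [0, 0, 0],
    [0, 0, 0],
  ],
  yaw=[0, 0, 0, 0, 0],
)

```text
t: 4.5
ee_pos: [402.4, -276.2, 33.4]
orientation: [1.864, 2.492, 0.003]
ft_force: [0.9, -0.0, -0.0]
width: 0.5
```

Call:
jog_arm(
  xyz=[
    [7.7, 2.3, 0],
    [7.7, 2.3, 0],
    [7.7, 2.3, 0],
    [7.7, 2.3, 0],
    [0, 0, 0],
  ],
  yaw=[0, 0, 0, 0, 0],
)

```text
t: 4.92
ee_pos: [432.5, -266.1, 35.4]
orientation: [1.866, 2.499, -0.002]
ft_force: [-4.0, -3.8, -3.2]
width: 0.4
```

Call:
jog_arm(
  xyz=[
    [6, 1.7, 0],
    [6, 1.7, 0],
    [4, 1.2, 0],
    [3, 0.8, 0],
    [0, 0, 0],
  ],
  yaw=[0, 0, 0, 0, 0],
)

```text
t: 5.33
ee_pos: [448.4, -259.7, 36.4]
orientation: [1.865, 2.512, -0.014]
ft_force: [-5.2, -4.4, -4.0]
width: 0.5
```

Call:
jog_arm(
  xyz=[
    [3, 0.8, -1],
    [3, 0.8, -1],
    [0, 0, 0],
  ],
  yaw=[0, 0, 0],
)

```text
t: 5.58
ee_pos: [453.0, -257.9, 36.6]
orientation: [1.864, 2.518, -0.02]
ft_force: [-5.7, -4.0, -3.8]
width: 0.3
```

Run:
```python
from h import *
p=shot('wrist','w4.png'); o=ctrl.get_obs(); print(o['ee_pos'],o['ft_force'])
```

```text
[ 452.76506722 -257.9407835    36.54828569] [-7.044533   -5.25078768 -1.92363144]
```

View pics/w4.png

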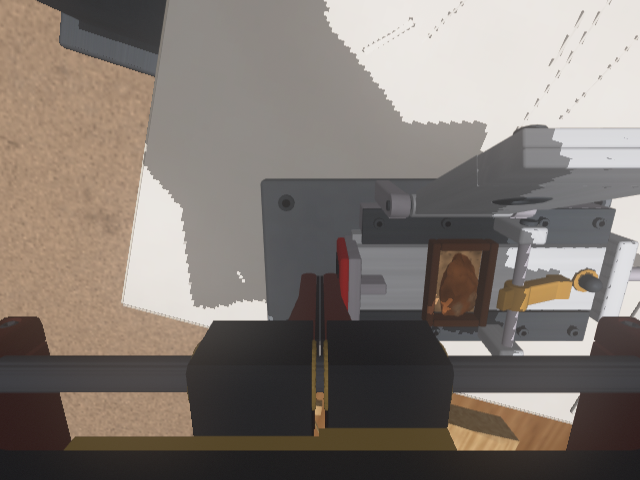

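The pin head now shows beyond the pawl at about (585,282), and the force is still only the spring's. I'll press on to the hard stop.

Call:
jog_arm(
  xyz=[
    [3, 0.9, 0],
    [3, 0.9, 0],
    [0, 0, 0],
  ],
  yaw=[0, 0, 0],
)

```text
t: 5.88
ee_pos: [452.1, -257.4, 37.0]
orientation: [-1.86, -2.527, 0.036]
ft_force: [-5.4, -3.7, -3.5]
width: 0.6
```

Call:
jog_arm(
  xyz=[
    [7, 2, 0],
    [7, 2, 0],
  ],
  yaw=[0, 0],
)

```text
t: 6.05
ee_pos: [453.3, -256.1, 37.1]
orientation: [-1.84, -2.517, 0.062]
ft_force: [-41.1, -37.6, 12.5]
width: 0.7
```

Run:
```python
from h import *
p=shot('wrist','w5.png'); o=ctrl.get_obs(); print(o['ee_pos'],o['ft_force'])
cv2.imwrite('pics/w5z.png',cv2.resize(p['img'][200:360,400:640],None,fx=3.2,fy=3.2))
```

```text
[ 453.27282063 -256.29647508   37.16568718] [-35.61837041 -30.77594491   8.56868458]
```

View pics/w5z.png

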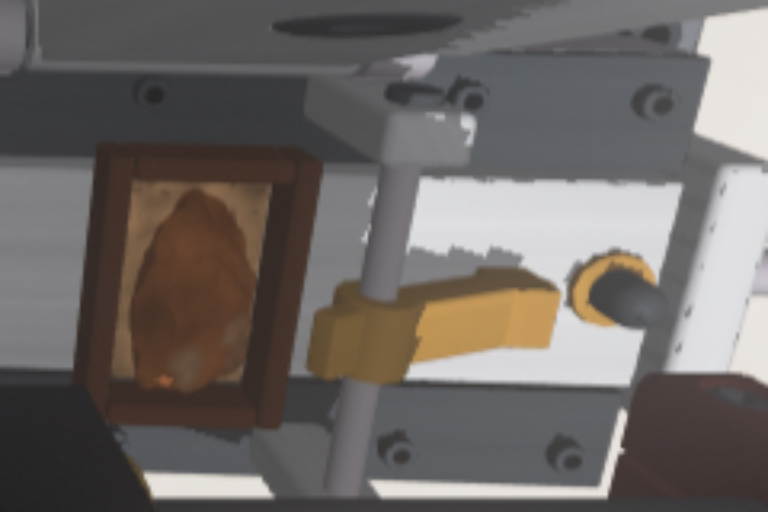

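The slide is at its hard stop (force rose to about 50 N). The pin at zoomed (620,290) is well clear of the pawl end at (557,310), and the pawl is down. I'll back off and let the slide spring out.

Call:
jog_arm(
  xyz=[
    [-5, -1.5, 0],
    [-8, -2.4, 0],
    [-10, -3, 0],
    [-15, -4.5, 0],
    [-15, -4.5, 0],
    [0, 0, 25],
    [0, 0, 0],
    [0, 0, 0],
  ],
  yaw=[0, 0, 0, 0, 0, 0, 0, 0],
)

```text
t: 6.77
ee_pos: [394.9, -275.0, 66.5]
orientation: [-1.839, -2.517, 0.068]
ft_force: [-0.4, -0.2, -1.2]
width: 0.6
```

Run:
```python
from h import *
p=shot('wrist','w6.png'); o=ctrl.get_obs(); print(o['ee_pos'],o['orientation'],o['ft_force'])
```

```text
[ 395.48382646 -275.29152203   66.65464892] [-1.83993697 -2.51814852  0.06815754] [1.39918755 0.1766764  0.02162043]
```

View pics/w6.png

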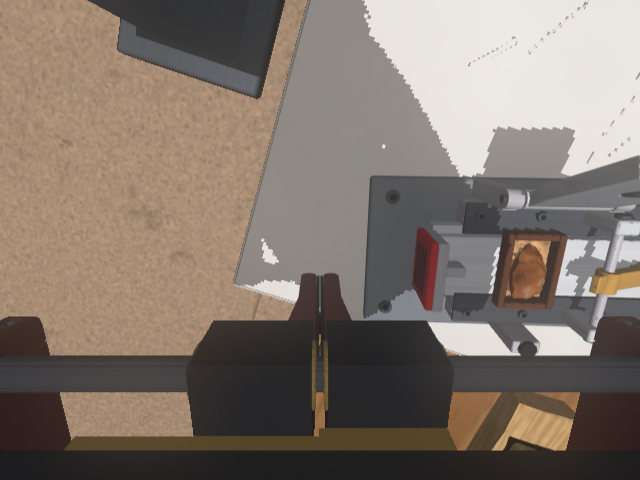

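The slide stayed in (pad about 26 mm inside the base edge), so it looks latched. I'll raise, cross over to behind the plate and check the pin from there.

Call:
jog_arm(
  xyz=[
    [0, 0, 35],
    [0, 0, 35],
    [0, 0, 35],
    [0, 0, 35],
    [0, 0, 10],
    [10, 18, 0],
    [10, 18, 0],
    [10, 18, 0],
    [10, 18, 0],
    [10, 18, 0],
    [10, 18, 0],
    [10, 18, 0],
    [10, 18, 0],
    [0, 0, 0],
    [0, 0, 0],
  ],
  yaw=[0, 0, 0, 0, 0, 0, 0, 0, 0, 0, 0, 0, 0, 0, 0],
)

```text
t: 8.07
ee_pos: [476.7, -123.9, 218.1]
orientation: [-1.837, -2.519, 0.066]
ft_force: [-0.3, 0.4, -0.4]
width: 0.2
```

Run:
```python
from h import *
p=shot('wrist','w7.png'); t=shot('top','t7.png');o=ctrl.get_obs(); print(o['ee_pos'],o['orientation'],o['ft_force'])
cv2.imwrite('pics/t7z.png',cv2.resize(t['img'][175:310,370:510],None,fx=4.4,fy=4.4,interpolation=cv2.INTER_CUBIC))
```

```text
[ 476.32239366 -124.62243869  218.19962526] [-1.8395121  -2.51766967  0.06547248] [ 0.10770033 -0.32900783 -0.63396891]
```

View pics/w7.png

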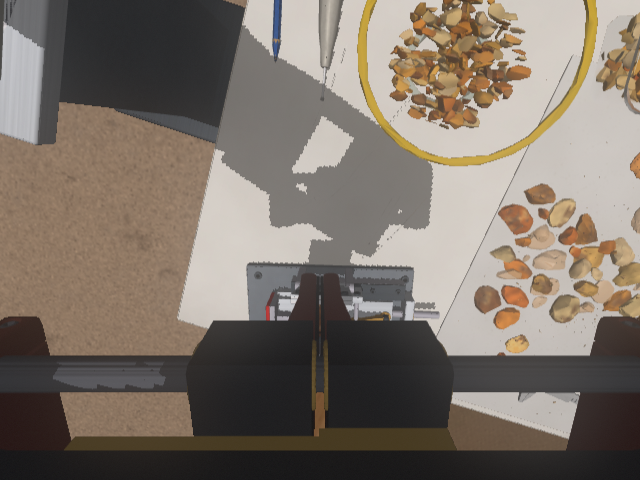

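View pics/t7z.png

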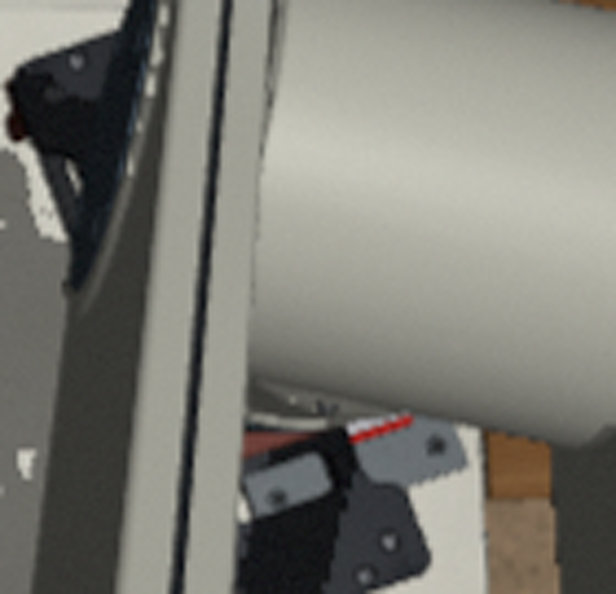

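The top view shows the pad (red line at zoomed (380,428)) still inside the base edge. Now I'll go down behind the plate to z of about 108, clear of the bowl.

Call:
jog_arm(
  xyz=[
    [0, 0, -30],
    [0, 0, -30],
    [0, 0, -30],
    [0, 0, -18],
    [0, 0, 0],
    [0, 0, 0],
  ],
  yaw=[0, 0, 0, 0, 0, 0],
)

```text
t: 8.67
ee_pos: [475.3, -130.5, 108.2]
orientation: [-1.85, -2.517, 0.064]
ft_force: [0.4, 0.1, 0.7]
width: 0.3
```

Run:
```python
from h import *
p=shot('wrist','w8.png');s=shot('scene','s8.png');o=ctrl.get_obs(); print(o['ee_pos'],o['orientation'],o['ft_force'])
cv2.imwrite('pics/s8z.png',cv2.resize(s['img'][150:270,330:480],None,fx=5,fy=5,interpolation=cv2.INTER_CUBIC))
```

```text
[ 476.06695147 -130.47704716  109.22933522] [-1.85104446 -2.51873354  0.06245586] [ 0.39922455  0.18678204 -0.37899157]
```

View pics/w8.png

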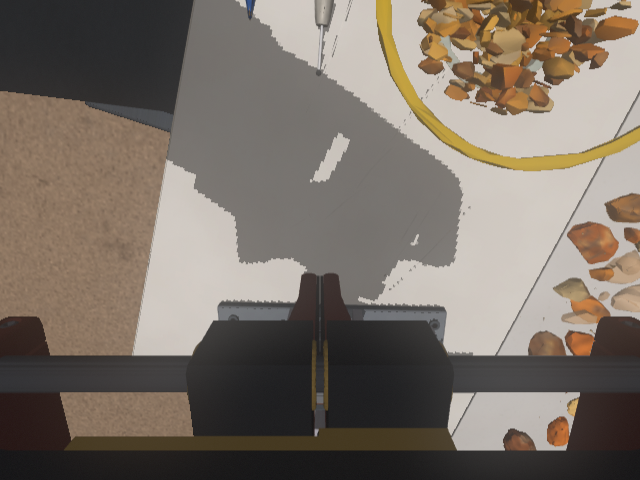

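View pics/s8z.png

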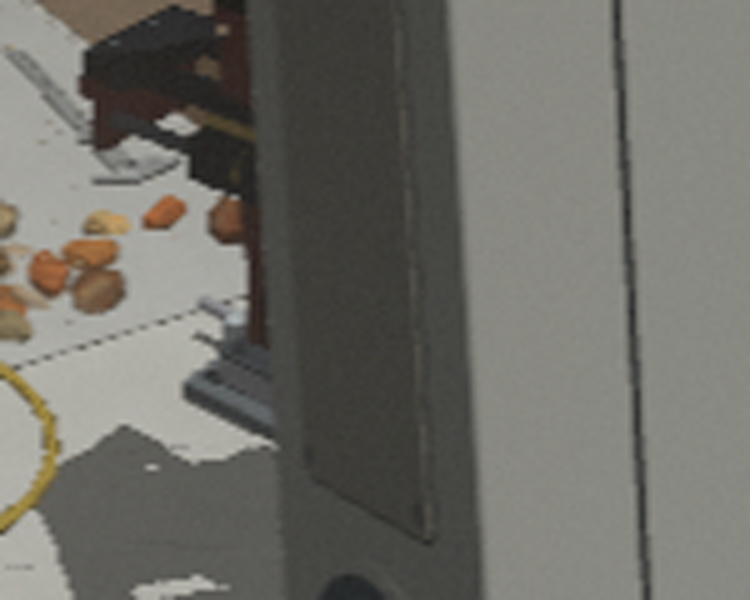

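Call:
jog_arm(
  xyz=[
    [2.9, -9.6, 0],
    [2.9, -9.6, 0],
    [2.9, -9.6, 0],
    [2.9, -9.6, 0],
    [2.9, -9.6, 0],
    [2.9, -9.6, 0],
    [0, 0, 0],
  ],
  yaw=[0, 0, 0, 0, 0, 0, 0],
)

```text
t: 9.35
ee_pos: [498.7, -196.7, 115.2]
orientation: [-1.858, -2.526, 0.058]
ft_force: [0.1, -0.2, -0.5]
width: 1.0
```

Call:
jog_arm(
  xyz=[
    [2.3, -7.7, -3],
    [2.3, -7.7, -3],
    [2.3, -7.7, -2],
    [2.3, -7.7, -2],
    [0, 0, 0],
  ],
  yaw=[0, 0, 0, 0, 0],
)

```text
t: 9.77
ee_pos: [508.8, -231.2, 103.7]
orientation: [-1.858, -2.526, 0.058]
ft_force: [-0.4, -0.2, 0.2]
width: 0.3
```

Run:
```python
from h import *
p=shot('wrist','w9.png');o=ctrl.get_obs(); print(o['ee_pos'],o['orientation'],o['ft_force'])
```

```text
[ 508.50583218 -230.62801381  103.72850785] [-1.85823622 -2.52517667  0.05803953] [-0.27989624 -0.32775145 -0.44732005]
```

View pics/w9.png

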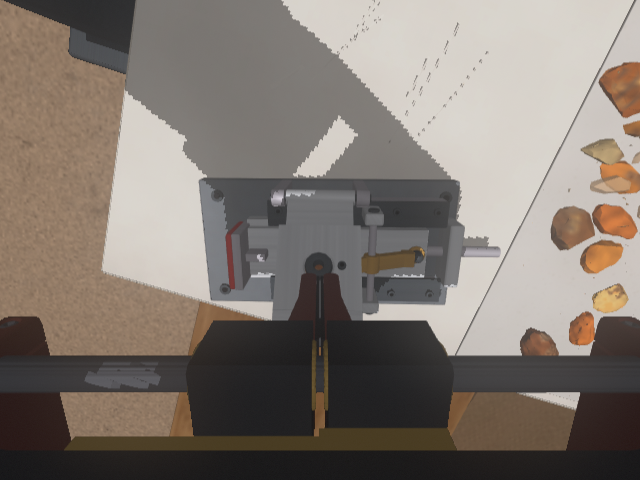

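The plate has gone over: it lies across the slide, with the bush at (318,266). The pin at (418,253) sits against the pawl's far end. I'll raise clear and give the plate time to settle.

Call:
jog_arm(
  xyz=[
    [0, 0, 30],
    [0, 0, 30],
    [-15, 20, 25],
    [-15, 20, 10],
    [-15, 20, 0],
    [-15, 20, 0],
    [0, 0, 0],
    [0, 0, 0],
    [0, 0, 0],
    [0, 0, 0],
    [0, 0, 0],
    [0, 0, 0],
    [0, 0, 0],
    [0, 0, 0],
    [0, 0, 0],
    [0, 0, 0],
  ],
  yaw=[0, 0, 0, 0, 0, 0, 0, 0, 0, 0, 0, 0, 0, 0, 0, 0],
)

```text
t: 11.15
ee_pos: [446.8, -148.9, 200.6]
orientation: [-1.859, -2.521, 0.058]
ft_force: [-0.3, 0.2, 0.3]
width: 0.7
```

Call:
jog_arm(
  xyz=[
    [-25, -25, 5],
    [-25, -25, 5],
    [-20, -30, 0],
    [-10, -30, 0],
    [0, -30, 0],
    [0, -15, 0],
    [0, 0, 0],
    [0, 0, 0],
  ],
  yaw=[0, 0, 0, 0, 0, 0, 0, 0],
)

```text
t: 11.82
ee_pos: [363.3, -309.4, 211.2]
orientation: [-1.856, -2.526, 0.058]
ft_force: [-0.4, 0.8, -0.4]
width: 0.5
```

Run:
```python
from h import *
p=shot('wrist','w10.png');o=ctrl.get_obs(); print(o['t'],o['ee_pos'],o['ft_force'])
s=shot('scene','s10.png')
t=shot('top','t10.png')
cv2.imwrite('pics/t10z.png',cv2.resize(t['img'][175:310,370:510],None,fx=4.4,fy=4.4,interpolation=cv2.INTER_CUBIC))
for n,q in (('w',p),('t',t)):
  for th in ('plate_edge','bush','stop_pin','thumb_pad'):
    l=ctrl.pinpoint(q,th)
    if l: print(n,th,px(l[0]['centre']).round(),round(l[0]['confidence'],2))
```

```text
11.8667 [ 363.47907944 -309.13004674  211.25761287] [-0.21439866 -0.60014058 -0.64514166]
w plate_edge [496. 236.] 0.77
w bush [501. 190.] 0.64
w stop_pin [565. 190.] 0.88
w thumb_pad [426. 186.] 0.96
t plate_edge [468. 239.] 0.79
t bush [212. 199.] 0.65
t stop_pin [429. 211.] 0.78
t thumb_pad [449. 271.] 0.77
```

View pics/w10.png

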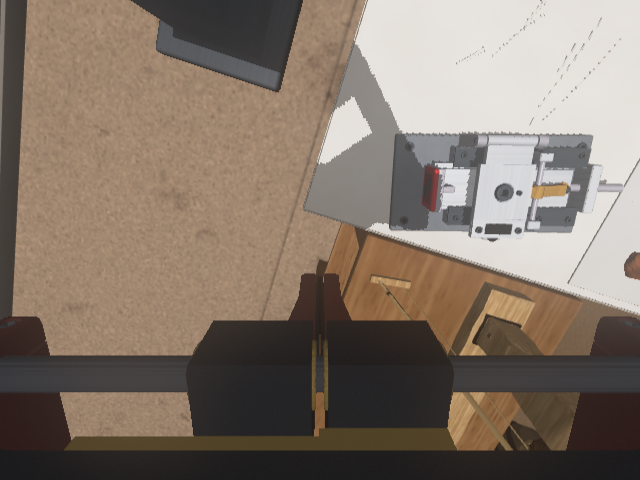

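View pics/t10.png

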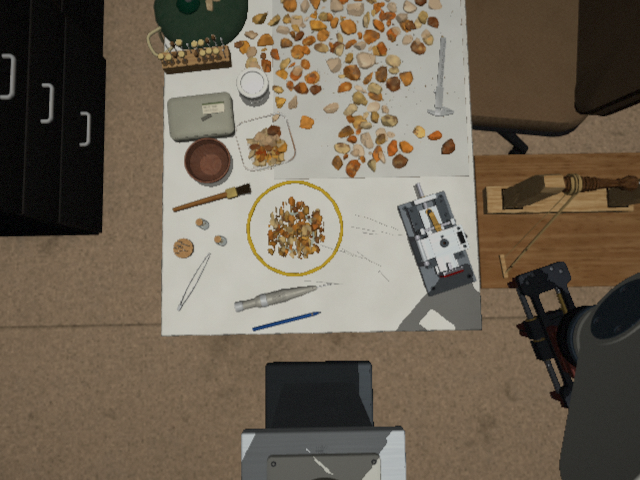

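Both views show the plate flat across the slide, the pin at wrist pixel (572,188) against the pawl, and the bystanders where they were. I'll check the edge height, the pad travel and that it holds still.

Call:
jog_arm(
  xyz=[
    [0, 0, 0],
    [0, 0, 0],
    [0, 0, 0],
    [0, 0, 0],
    [0, 0, 0],
    [0, 0, 0],
    [0, 0, 0],
    [0, 0, 0],
    [0, 0, 0],
    [0, 0, 0],
    [0, 0, 0],
    [0, 0, 0],
  ],
  yaw=[0, 0, 0, 0, 0, 0, 0, 0, 0, 0, 0, 0],
)

```text
t: 13.37
ee_pos: [363.9, -308.6, 211.4]
orientation: [-1.853, -2.529, 0.058]
ft_force: [-0.5, 0.2, 0.5]
width: 0.6
```

Run:
```python
from h import *
w=shot('wrist','w11.png');t=shot('top','t11.png')
print('change vs before',np.abs(w['img'].astype(int)-cv2.imread('pics/w10.png')).max(axis=2)[120:250,380:640].mean())
y=.294;ex=np.array([np.cos(y),np.sin(y)]);ey=np.array([-ex[1],ex[0]]);O=np.array([516.6,-233.2])
for th,z in (('plate_edge',52),('bush',47),('stop_pin',38),('thumb_pad',35),('plate_hinge',52)):
    r=[]
    for q in (w,t):
        l=ctrl.pinpoint(q,th)
        if l:
            r.append((q,px(l[0]['centre']))); e=atz(q,r[-1][1],z)[:2]-O; print(th,r[-1][1].round(),round(l[0]['confidence'],2),'jig',round(e@ex,1),round(e@ey,1))
    if len(r)==2: X,er=tri(r); print('  tri z',X.round(1),er)
print(*[(th,px(ctrl.pinpoint(t,th)[0]['centre']).round(1)) for th in('handpiece','pencil')])
a=cv2.resize(w['img'][120:245,380:630],None,fx=3.2,fy=3.2,interpolation=cv2.INTER_CUBIC);cv2.imwrite('pics/w11z.png',a)
```

```text
change vs before 8.177189349112426
plate_edge [491. 236.] 0.76 jig -10.0 -42.9
plate_edge [466. 239.] 0.61 jig -13.4 -43.1
  tri z [ 515.6 -276.    59. ] [0.1, 0.1]
bush [499. 193.] 0.9 jig -7.4 -2.3
bush [446. 240.] 0.91 jig -3.2 -8.5
  tri z [ 514.5 -240.4   43.1] [3.4, 3.4]
stop_pin [428. 211.] 0.58 jig 60.5 4.4
thumb_pad [425. 190.] 0.7 jig -71.6 -2.9
thumb_pad [450. 272.] 0.61 jig -64.5 1.5
  tri z [ 455.3 -257.8   12.7] [0.8, 0.8]
plate_hinge [507. 140.] 0.96 jig -9.9 44.6
plate_hinge [419. 249.] 0.61 jig -4.1 48.2
  tri z [ 499.8 -191.6   39.2] [0.4, 0.4]
('handpiece', array([284.6, 291.4])) ('pencil', array([283.1, 316.2]))
```

View pics/w11z.png

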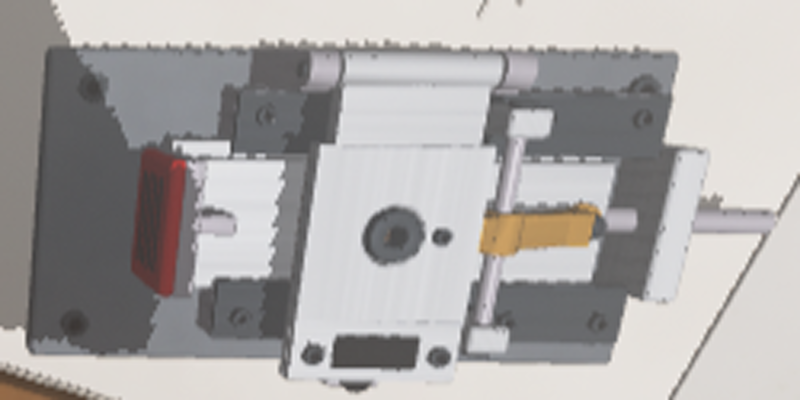

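```bash
python3 -c "
from workcell import ctrl
print(ctrl.close_job())"
```

```text
the job is handed in; nothing more can be done
None
```

The slide is latched in its middle position and the bush plate is shut. The job is handed in at about 13.5 s of the 45 s allowed.

**What I did:**
- I pushed the thumb pad with the shut fingertips to the hard stop. The wrist view showed the pin clear of the pawl end.
- I let go, and the slide sprang back and latched.
- Only then did I push the plate over from behind with the fingertips at about 105–115 mm, well above the bowl. I drew the gripper clear and waited.

**What the last checks showed:**
- **Slide:** the pad face was at jig x between -72 and -65 mm, where the latched position would be about -70. The pin rests against the pawl's far end face.
- **Plate:** its free edge was at jig y = -43 mm, exactly where a shut plate puts it, and it looks flat in both views.
- **Amber:** it was last seen in its nest just after latching, and the shut plate now hides it.
- **Other things on the table:** the pencil was within about 2 pixels and the handpiece within about 4 rows of their first network readings. The rest looked unmoved in the top view.

**Checks that disagreed:**
- Triangulated heights were off: edge 59 mm (52 expected), hinge 39 mm (52 expected), pad 13 mm (35 expected). I put this down to small network errors.
- One stop-pin reading gave jig x = 60 mm; I relied on the picture for the pin.
- The two final wrist pictures differed slightly (mean 8 grey levels). I took that as slight arm movement and did not check it further.
- At the hard stop the wrist force briefly reached about 57 N, against the 120 N limit.

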